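# Seat the mounting plate on the turntable studs

### The job

Fit the square aluminium mounting plate on the turntable: lift it by its sleeve, lower it level over the centre spigot and turn it, pressing only gently, until its three holes find the three studs and it slides down fully home, flat on the platter. Let go of it there; never force it, and leave everything else on the bench where it is.

Things in the scene. Friction and masses are not known exactly. Their poses are not given: they have to be found in the camera images.
- plate: Loose aluminium plate 110 x 110 x 8 mm, 0.3 to 0.6 kg, flat on the bench. Origin: centre of the underside, z up. A round sleeve to grip by (outer 40 mm, bore 25 mm, open through plate and sleeve) stands on its middle from 8 to 53 mm above the underside. Three 11 mm through holes on a circle of 42 mm radius at 0, 120, 240 degrees from the plate's +x axis about z.
- turntable: Grey drum, fixed, 180 mm across; origin under its centre, z up. On it a dark platter 164 mm across, face 47 mm above the origin. The platter was left at any angle that is NOT reported (nor given by this yaw): find the studs by eye or turn the plate on top till it drops, within 1/3 turn. The platter stays put under less than 4 N m. Push with under 20 N; 50 N in turning or a 90 N knock fails.
- seat (a point): On the turntable's axis at the height of the platter's face, where the centre of the plate's underside must come. Around it, on a circle of 42 mm radius and 120 degrees apart, three steel studs of 9 mm diameter rise 14 mm above the face, the top 4 mm tapering to 5 mm diameter.
- spigot_tip (a point): Top centre of the steel spigot on the turntable's axis, 30 mm above the platter's face: 23 mm diameter, its top 10 mm tapering to 10 mm. The plate's bore goes over it and is centred by it.
- brush: Bystander: a brush lying flat, about 160 mm long.
- bowl: Bystander: small terracotta bowl, 90 mm across, 42 mm high; origin under its centre.
- foot: Bystander: a round display foot without holes, disc 84 mm across with a solid 26 mm post, 50 mm high; origin under its centre.
- loupe: Bystander: black magnifier, 38 mm across, 30 mm high; origin under its centre.
- jug: Bystander: pale pottery jug with a handle, 110 mm across, 165 mm high; origin under its centre.
- flask: Bystander: dark pottery flask, 90 mm across, 145 mm high; origin under its centre.
There are look-alikes about, which are no part of the job. What is shaped like the turntable but orange or yellow is not meant.

How it is judged:
By the outcome, as a careful person would: the job done as asked, in the order asked, and still so for the second after the job is handed in, with the robot touching nothing.
It also fails if it takes over 72 s, if anything falls off the work surface, if the arm or the gripper's body presses on something with over 40 N, if the wrist force passes 120 N, or if a joint passes its speed limit or range.

### The arm

A 7-joint arm with a two-finger parallel gripper is mounted at the origin on the work surface. World frame = base frame: x ahead of the robot, y to its left, z up, the work surface at z = 0. Lengths are in m, angles in rad, forces in N, time in s.
With the tool pointing down it reaches from about 0.4 to 0.9 m from the base axis. Payload 5.5 kg.
Tool frame: the origin (TCP) lies between the finger pads; the fingertips stand 25 mm ahead of it and the grasp point (between the pads) lies 6 mm ahead of it; z points along the fingers, y is the line along which they close (so a half turn about z gives the same grasp; the last joint's range is limited). The gripper opens to 85 mm and grips with 20 to 120 N. Pads are 22 mm wide; open, the fingers measure 114 mm over their backs; the gripper's body (76 mm by 85 mm) begins 54 mm behind the grasp point. The pads swing forward as they close: fully open they stand 13 mm farther back than shut.
Start: joints at [-1.031, 0.501, -0.427, 1.55, 0.221, 1.138, -0.21], TCP at [0.178, 0.625, 0.256] pointing down, gripper open.
Joint ranges: [-2.88, 2.88], [-0.31, 2.03], [-1.54, 1.56], [0.2, 2.42], [-1.41, 4.55], [0.19, 2.02], [-2.57, 2.57]. Speed limits (rad/s): [2.57, 2.57, 3.14, 3.14, 3.14, 3.14, 3.14].

### API

Orientations are given as [roll, pitch, yaw] about the fixed x, y, z axes, in that order (R = Rz(yaw) Ry(pitch) Rx(roll)).
In Python, from workcell import * gives the robot as it stands.
- The arm moves only by the tool servo_tool, never from a script. Its argument "series" is a list of rows, each a list of 7 numbers: the shift along the tool's x, y, z scaled (see below), then the turn, a rotation vector about the tool's x, y, z scaled (see below), then the gripper's target within -1 to 1 (shut at 1, half-way at 0, fully open at -1). A call has 1 to 20 rows; each row shifts and turns the commanded pose from where the row before left it, along the tool's axes as they then stand; what a row does not reach is not made up. The controller multiplies each number of a shift by 3 cm and each number of a turn by 6 degrees. A row lasts 1/10 s, in which the tool goes at most 50 mm and 8.59 degrees, less where a joint would pass 70% of its speed; a pose out of reach is approached as far as the arm can. A call with a number of a shift or a turn outside -1 to 1 is refused whole. A call with a gripper value outside its range is refused whole. The fingers move at their own pace and stop on an object; "grip_force" is the grip in N (left out, the last holds). Time passes only in rows, so rows that do not move let the fingers close. It gives the time, the measured TCP pose, the force, the opening and the grip force at its end, in the units of the state.
- get_obs(): the state, without advancing time (a new reading comes with each control period).
- capture(name): name is "scene" or "top"; returns the picture (480x640x3 uint8, blue, green, red); there is no depth.
- calibration(name): a dict with "camera_matrix" (3x3 intrinsics, pixels), "D" ([k1, k2, p1, p2, k3] as OpenCV has them; the pictures are not rectified), "rvec" (rotation vector, rad) and "tvec" (3), from world to camera coordinates, as OpenCV has them. Camera axes: x right, y down, z forward; pixel columns grow to the right and rows downward; lengths in m; the calibration is good to about 2 mm. A picture is of the moment at which its call begins. calibration takes no time and is no camera call.
- finish_job(): hands the job in; it is judged then, once.
The state is a dict: "t": time; "joint_pos": joint angles; "joint_vel": joint speeds; "tau": joint torques, N m; "position": TCP position; "tcp_rot": TCP orientation; "contact_force": force on the tool from outside, world axes, zero at the start; "wrist_torque": the same for the moment, N m; "finger_gap": opening from 0.0 (shut) to 1.0 (fully open); "grip_force": force on a finger pad.
Only numpy, scipy, OpenCV 4.12 (cv2) and the standard library are available. Lean on these libraries where they do the work, as an engineer would, in place of code of your own. Each camera call takes 0.05 s, during which the arm holds its last target. There are 200 camera calls.

## Working session

There is one attempt and no reset: what is moved stays moved. The work goes in short steps, Python scripts to look and compute and a tool call to move; the robot and the scene stay as the last step left them, time stands still between calls to the robot, and variables do not carry over. Pictures are saved under pics/ and viewed, at most 10 in all, crops included, and the job is handed in when it is done.

Besides the shell and the picture viewer there is one more tool, called by a JSON object that holds its "fn" and its "kwargs". servo_tool: Moves the arm, as the interface text tells. Shifts and turns lie within -1 to 1; 1 stands for 3 cm of shift or 6 degrees of turn. Its arguments: {"type":"object","properties":{"series":{"type":"array"},"grip_force":{"type":"number"}},"required":["series"]}

```bash
mkdir -p pics
python3 - <<'E'
from workcell import *
import cv2
for n in("scene","top"):
    cv2.imwrite(f"pics/{n}0.png",capture(n))
    c=calibration(n);print(n,c)
o=get_obs();print(o)
E
```

```text
scene {'camera_matrix': array([[495.19792038,   0.        , 321.13377062],
       [  0.        , 495.19792038, 240.53731113],
       [  0.        ,   0.        ,   1.        ]]), 'D': array([0.03681238, 0.        , 0.        , 0.        , 0.        ]), 'rvec': array([ 2.42467776,  0.97316274, -0.26909089]), 'tvec': array([-0.34883972, -0.2463593 ,  1.44775297])}
top {'camera_matrix': array([[490.30673107,   0.        , 320.23080004],
       [  0.        , 490.30673107, 239.7061496 ],
       [  0.        ,   0.        ,   1.        ]]), 'D': array([-0.10145708,  0.        ,  0.        ,  0.        ,  0.        ]), 'rvec': array([ 2.11263486, -2.12060417,  0.15779502]), 'tvec': array([0.01868775, 0.51284908, 1.35839616])}
{'t': 0.1, 'joint_pos': array([-1.0307988 ,  0.50177061, -0.42682426,  1.55135338,  0.22079892,
        1.13827876, -0.21029718]), 'joint_vel': array([-0.00040713, -0.0021275 , -0.00057217, -0.00323316, -0.00066144,
       -0.0008753 ,  0.00036806]), 'tau': array([-1.16707184e-02, -5.70802188e+01, -5.83865136e+00, -2.81743634e+01,
        1.05304757e-02,  5.49181685e-03, -9.18022437e-06]), 'position': array([0.177498  , 0.62469257, 0.25535084]), 'tcp_rot': array([-3.13983884e+00, -7.77355396e-05,  2.86486203e+00]), 'contact_force': array([0.44941843, 0.67204151, 0.2615407 ]), 'wrist_torque': array([ 0.01900252, -0.01410351, -0.023757  ]), 'grip_force': 0.0, 'finger_gap': 0.9979949399747384}
```

View pics/top0.png

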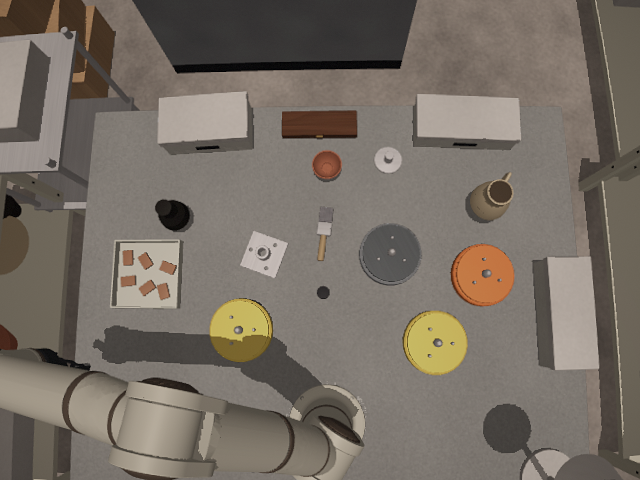

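View pics/scene0.png

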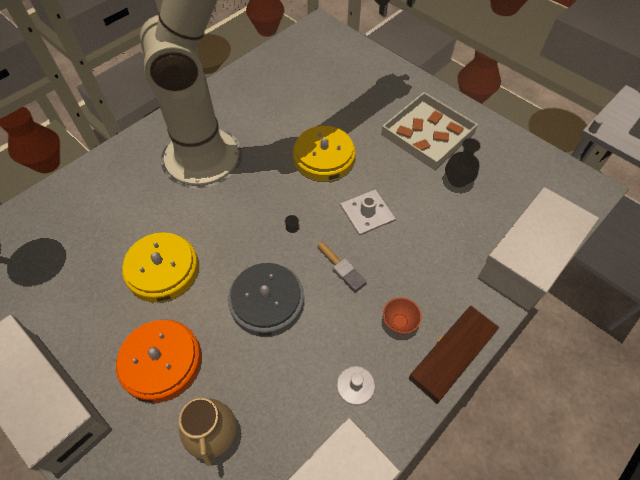

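The top view shows the plate at about (264,254) and the grey turntable at about (391,253). The scene view shows them at about (368,211) and (266,297). The yellow and orange drums are look-alikes. I'll enlarge the plate and the turntable.

Run:
```python
import cv2,numpy as np
t=cv2.imread("pics/top0.png");s=cv2.imread("pics/scene0.png")
def crop(im,x,y,w,h,k):
    return cv2.convertScaleAbs(cv2.resize(im[y:y+h,x:x+w],None,fx=k,fy=k,interpolation=cv2.INTER_CUBIC),alpha=1.3,beta=15)
# each 400x300
a=crop(t,230,222,66,50,6);b=crop(t,354,216,80,72,5)
c=crop(s,330,182,80,60,5);d=crop(s,222,256,90,82,4)
for n,q in zip("abcd",(a,b,c,d)):
    pass
def fit(q):
    o=np.zeros((370,400,3),np.uint8);o[:q.shape[0],:q.shape[1]]=q[:370,:400];return o
m=np.vstack([np.hstack([fit(a)[:300],fit(c)[:300]])])
cv2.imwrite("pics/plate.png",m)
cv2.imwrite("pics/tt.png",np.hstack([fit(b),fit(d)]))
```

```text
(no output)
```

View pics/plate.png

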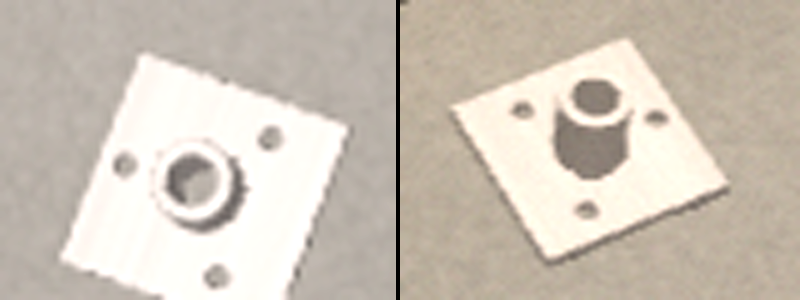

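View pics/tt.png

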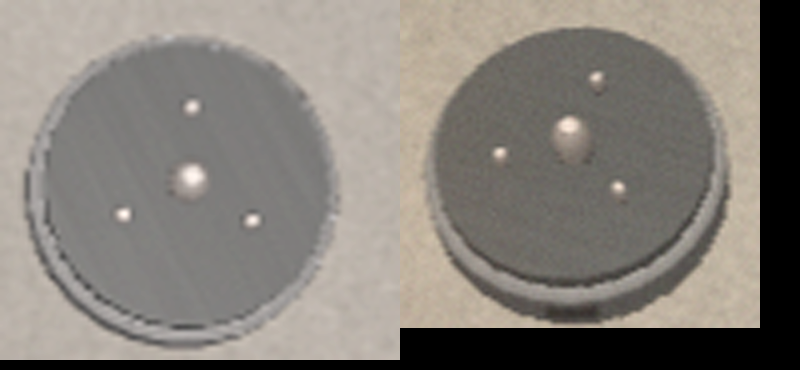

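The plate crop shows the bore and the three holes in both views. The turntable crop shows the spigot and the three studs. I'll fit each pose (x, y, yaw) to both views together.

```bash
cat > h.py <<'E'
from workcell import *
import numpy as np,cv2
from scipy.optimize import least_squares
def proj(n,P):
    c=calibration(n)
    return cv2.projectPoints(np.array(P,float).reshape(-1,1,3),c["rvec"],c["tvec"],c["camera_matrix"],c["D"])[0][:,0]
def up(p,o,k): return (np.array(p)+.5)/k-.5+np.array(o)
def model(q,zc,zh,n=3):
    x,y,a=q[:3]
    return [[x,y,zc]]+[[x+.042*np.cos(a+i*2*np.pi/3),y+.042*np.sin(a+i*2*np.pi/3),zh] for i in range(3)]
def res(q,views,zc,zh):
    r=[]
    M=model(q,zc,zh)
    for n,pix in views:
        P=proj(n,M);r+=list(P[0]-pix[0])
        for h in pix[1:]:
            d=P[1:]-h;r+=list(d[np.argmin((d**2).sum(1))])
    return np.array(r)
def fit(views,q0,zc,zh):
    return min((least_squares(res,[*q0,a],args=(views,zc,zh)) for a in np.arange(0,2.1,.2)),key=lambda s:s.cost)
E
python3 - <<'E'
from h import *
pt=up([(195,182),(124,164),(269,137),(217,277)],(230,222),6)
ps=up([(197,97),(122,110),(256,117),(187,210)],(330,182),5)
tt=up([(191,176),(192,107),(123,215),(252,220)],(354,216),5)
ts=up([(170,124),(197,78),(100,154),(218,188)],(222,256),4)
for nm,a,b,q0,zc,zh in(("plate",pt,ps,(.55,.2),.053,.007),("tt",tt,ts,(.55,-.15),.076,.059)):
  for v in ([("top",a),("scene",b)],[("top",a)],[("scene",b)]):
    s=fit(v,q0,zc,zh);print(nm,s.x[:2].round(4),np.degrees(s.x[2]).round(2)%120,s.fun.round(1))
E
```

```text
plate [0.4789 0.1842] 70.14 [-0.6 -0.6  0.3  0.1  0.3  0.2  0.2 -0.1 -0.2 -0.5  0.   0.1 -0.   0.1
  0.1 -0. ]
plate [0.4786 0.1843] 70.26 [-0.7 -0.5  0.2  0.2  0.2  0.2  0.2  0. ]
plate [0.4792 0.184 ] 70.01 [-0.2 -0.4  0.1  0.1  0.   0.2  0.1  0.1]
tt [ 0.4753 -0.1843] 116.58 [ 0.3 -0.1 -0.1 -0.1  0.1 -0.3  0.1  0.  -0.2  0.3 -0.  -0.2  0.1 -0.3
  0.1 -0.3]
tt [ 0.4749 -0.184 ] 116.8 [ 0.2 -0.  -0.2  0.1 -0.  -0.2  0.   0.1]
tt [ 0.4756 -0.1846] 116.41 [-0.2  0.4  0.  -0.1  0.1 -0.2  0.1 -0.2]
```

The plate fits at (0.479, 0.184) with yaw 70.1°, and the turntable at (0.4753, -0.1843) with studs at 116.6°. The two views agree to under 1 mm. From pick to place the plate has to turn +46.4°, or equally −73.6°. I'll use −73.6°, gripping at tool yaw 127°.

{"fn": "servo_tool", "kwargs": {"series": [[0,0,0,0,0,1,-1],[0,0,0,0,0,1,-1],[0,0,0,0,0,1,-1],[0,0,0,0,0,1,-1],[0,0,0,0,0,1,-1],[0,0,0,0,0,1,-1],[0,0,0,0,0,0.2,-1],[0,0,0,0,0,0,-1]]}}

```text
t: 0.9
position: [0.1774, 0.6251, 0.256]
tcp_rot: [-3.141, 0.0, 2.218]
contact_force: [0.4, -0.5, 0.5]
finger_gap: 1.003
grip_force: 0.0
```

{"fn": "servo_tool", "kwargs": {"series": [[-0.988,-0.045,0,0,0,0,-1],[-0.988,-0.045,0,0,0,0,-1],[-0.988,-0.045,0,0,0,0,-1],[-0.988,-0.045,0,0,0,0,-1],[-0.988,-0.045,0,0,0,0,-1],[-0.988,-0.045,0,0,0,0,-1],[-0.988,-0.045,0,0,0,0,-1],[-0.988,-0.045,0,0,0,0,-1],[-0.988,-0.045,0,0,0,0,-1],[-0.988,-0.045,0,0,0,0,-1],[-0.988,-0.045,0,0,0,0,-1],[-0.988,-0.045,0,0,0,0,-1],[-0.988,-0.045,0,0,0,0,-1],[-0.988,-0.045,0,0,0,0,-1],[-0.988,-0.045,0,0,0,0,-1],[-0.988,-0.045,0,0,0,0,-1],[-0.988,-0.045,0,0,0,0,-1],[-0.988,-0.045,0,0,0,0,-1],[0,0,0,0,0,0,-1],[0,0,0,0,0,0,-1]]}}

```text
t: 2.9
position: [0.479, 0.1837, 0.2562]
tcp_rot: [-3.141, -0.0, 2.215]
contact_force: [-0.9, 1.1, -0.6]
finger_gap: 0.996
grip_force: 0.0
```

```bash
cat > g.py <<'E'
from h import *
from scipy.spatial.transform import Rotation as Ro
import sys
def to(x,y,z,yaw):
    o=get_obs();R=Ro.from_euler("xyz",o["tcp_rot"]);T=Ro.from_euler("xyz",[np.pi,0,np.radians(yaw)])
    print("t",o["t"],o["position"].round(4),np.degrees(o["tcp_rot"]).round(2),"gap",round(o["finger_gap"],3),"F",o["contact_force"].round(1),"q",o["joint_pos"].round(2))
    print("shift units",(R.inv().apply(np.array([x,y,z])-o["position"])/.03).round(3),"turn units",(np.degrees((R.inv()*T).as_rotvec())/6).round(3))
if __name__=="__main__": to(*map(float,sys.argv[1:]))
E
python3 g.py .479 .184 .044 127
```

```text
t 2.9 [0.479  0.1837 0.2562] [-1.7998e+02 -1.0000e-02  1.2693e+02] gap 0.996 F [-0.9  1.1 -0.6] q [-0.37  0.23 -0.05  1.9   0.01  1.01  0.21]
shift units [5.000e-03 9.000e-03 7.073e+00] turn units [-0.003 -0.002 -0.012]
```

{"fn": "servo_tool", "kwargs": {"series": [[0,0,0.8,0,0,0,-1],[0,0,0.8,0,0,0,-1],[0,0,0.8,0,0,0,-1],[0,0,0.8,0,0,0,-1],[0,0,0.8,0,0,0,-1],[0,0,0.8,0,0,0,-1],[0,0,0.7,0,0,0,-1],[0,0,0.6,0,0,0,-1],[0,0,0.5,0,0,0,-1],[0,0,0.47,0,0,0,-1],[0,0,0,0,0,0,-1],[0,0,0,0,0,0,-1]], "grip_force": 50}}

```text
t: 4.1
position: [0.4785, 0.1849, 0.0442]
tcp_rot: [-3.141, -0.001, 2.217]
contact_force: [-0.4, -1.0, -0.3]
finger_gap: 1.0
grip_force: 0.0
```

{"fn": "servo_tool", "kwargs": {"series": [[0,0,0,0,0,0,1],[0,0,0,0,0,0,1],[0,0,0,0,0,0,1],[0,0,0,0,0,0,1],[0,0,0,0,0,0,1],[0,0,0,0,0,0,1],[0,0,0,0,0,0,1],[0,0,0,0,0,0,1],[0,0,0,0,0,0,1],[0,0,0,0,0,0,1]], "grip_force": 50}}

```text
t: 5.1
position: [0.4792, 0.1843, 0.045]
tcp_rot: [3.141, 0.0, 2.215]
contact_force: [-0.6, -1.5, 5.6]
finger_gap: 0.444
grip_force: 50.1
```

{"fn": "servo_tool", "kwargs": {"series": [[0,0,-0.2,0,0,0,1],[0,0,-0.4,0,0,0,1],[0,0,-0.6,0,0,0,1],[0,0,-0.8,0,0,0,1],[0,0,-0.8,0,0,0,1],[0,0,-0.6,0,0,0,1],[0,0,-0.4,0,0,0,1],[0,0,-0.2,0,0,0,1],[0,0,0,0,0,0,1],[0,0,0,0,0,0,1],[0,0,0,0,0,0,1]]}}

```text
t: 6.2
position: [0.478, 0.184, 0.1631]
tcp_rot: [-3.14, -0.001, 2.216]
contact_force: [-0.2, -0.5, -3.9]
finger_gap: 0.444
grip_force: 51.1
```

{"fn": "servo_tool", "kwargs": {"series": [[0,0,0,0,0,0.9,1],[0,0,0,0,0,0.9,1],[0,0,0,0,0,0.9,1],[0,0,0,0,0,0.9,1],[0,0,0,0,0,0.9,1],[0,0,0,0,0,0.9,1],[0,0,0,0,0,0.9,1],[0,0,0,0,0,0.9,1],[0,0,0,0,0,0.9,1],[0,0,0,0,0,0.9,1],[0,0,0,0,0,0.9,1],[0,0,0,0,0,0.9,1],[0,0,0,0,0,0.9,1],[0,0,0,0,0,0.57,1],[0,0,0,0,0,0,1],[0,0,0,0,0,0,1]]}}

```text
t: 7.8
position: [0.4784, 0.1842, 0.1636]
tcp_rot: [-3.141, 0.001, 0.933]
contact_force: [0.1, -0.4, -4.6]
finger_gap: 0.453
grip_force: 51.1
```

```bash
python3 g.py .4755 -.1841 .165 53.4
```

```text
t 7.8 [0.4784 0.1842 0.1636] [-1.7997e+02  7.0000e-02  5.3430e+01] gap 0.453 F [ 0.1 -0.4 -4.6] q [-0.6   0.35  0.21  1.99 -0.1   0.81 -0.97]
shift units [-9.918  7.235 -0.04 ] turn units [-0.004  0.011  0.006]
```

{"fn": "servo_tool", "kwargs": {"series": [[-0.35,0.255,0,0,0,0,1],[-0.71,0.518,0,0,0,0,1],[-0.71,0.518,0,0,0,0,1],[-0.71,0.518,0,0,0,0,1],[-0.71,0.518,0,0,0,0,1],[-0.71,0.518,0,0,0,0,1],[-0.71,0.518,0,0,0,0,1],[-0.71,0.518,0,0,0,0,1],[-0.71,0.518,0,0,0,0,1],[-0.71,0.518,0,0,0,0,1],[-0.71,0.518,0,0,0,0,1],[-0.71,0.518,0,0,0,0,1],[-0.71,0.518,0,0,0,0,1],[-0.71,0.518,0,0,0,0,1],[-0.34,0.246,0,0,0,0,1],[0,0,0,0,0,0,1],[0,0,0,0,0,0,1],[0,0,0,0,0,0,1]]}}

```text
t: 9.6
position: [0.4751, -0.1824, 0.164]
tcp_rot: [-3.14, -0.001, 0.933]
contact_force: [-0.4, 1.3, -5.2]
finger_gap: 0.447
grip_force: 51.1
```

```bash
python3 g.py .4755 -.1841 .165 53.4
python3 - <<'E'
from h import *
ims=[]
P=model([.4753,-.1843,np.radians(116.6)],.165,.127)
for n in("scene","top"):
    im=capture(n);c=proj(n,P[:1])[0];x,y=int(c[0])-40,int(c[1])-40
    if n=="scene": y+=12
    q=cv2.resize(im[y:y+80,x:x+80],None,fx=5,fy=5,interpolation=cv2.INTER_CUBIC);print(n,x,y)
    ims.append(cv2.convertScaleAbs(q,alpha=1.3,beta=15))
    print(((proj(n,P)+.5-[x,y])*5-.5).round())
cv2.imwrite("pics/over.png",np.hstack(ims))
E
```

```text
t 9.6 [ 0.4751 -0.1824  0.164 ] [-1.7993e+02 -4.0000e-02  5.3450e+01] gap 0.447 F [-0.4  1.3 -5.2] q [ 0.01  0.35  0.36  2.   -0.17  0.81 -0.17]
shift units [-0.039  0.045 -0.035] turn units [-0.011 -0.006  0.008]
scene 220 240
[[203. 144.]
 [244. 106.]
 [117. 204.]
 [272. 248.]]
top 356 205
[[203. 204.]
 [125. 251.]
 [260. 258.]
 [196. 139.]]
```

View pics/over.png

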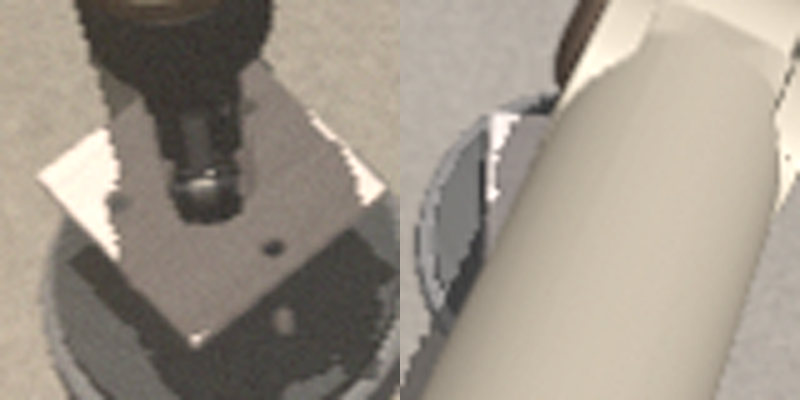

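The scene view shows the plate level in the grip, with holes at crop (121,200) and (273,247). The predictions were (117,204) and (272,248), so the yaw is right. In the top view the arm hides it. I'll lower to just above the spigot tip.

{"fn": "servo_tool", "kwargs": {"series": [[0,0,0.2,0,0,0,1],[0,0,0.3,0,0,0,1],[0,0,0.3,0,0,0,1],[0,0,0.3,0,0,0,1],[0,0,0.2,0,0,0,1],[0,0,0,0,0,0,1],[0,0,0,0,0,0,1],[0,0,0,0,0,0,1],[0,0,0,0,0,0,1]]}}

```text
t: 10.6
position: [0.4755, -0.1843, 0.1256]
tcp_rot: [3.141, -0.0, 0.931]
contact_force: [-0.4, -0.1, -4.4]
finger_gap: 0.452
grip_force: 51.1
```

```bash
python3 g.py .4753 -.1843 .109 53.4
```

```text
t 10.6 [ 0.4755 -0.1843  0.1256] [ 1.7995e+02 -2.0000e-02  5.3320e+01] gap 0.452 F [-0.4 -0.1 -4.4] q [ 0.04  0.42  0.34  2.03 -0.2   0.73 -0.14]
shift units [-0.006 -0.005  0.554] turn units [ 0.008 -0.004 -0.014]
```

{"fn": "servo_tool", "kwargs": {"series": [[0,0,0.1,0,0,0,1],[0,0,0.1,0,0,0,1],[0,0,0.1,0,0,0,1],[0,0,0.1,0,0,0,1],[0,0,0.1,0,0,0,1],[0,0,0.05,0,0,0,1],[0,0,0,0,0,0,1],[0,0,0,0,0,0,1]]}}

```text
t: 11.4
position: [0.4754, -0.1841, 0.1087]
tcp_rot: [3.141, -0.0, 0.931]
contact_force: [1.9, -0.8, -4.4]
finger_gap: 0.452
grip_force: 51.1
```

```bash
python3 g.py .4753 -.1843 .109 53.4
```

```text
t 11.4 [ 0.4754 -0.1841  0.1087] [ 1.7998e+02 -1.0000e-02  5.3330e+01] gap 0.452 F [ 1.9 -0.8 -4.4] q [ 0.05  0.45  0.33  2.03 -0.22  0.69 -0.13]
shift units [-0.008  0.001 -0.009] turn units [ 0.004 -0.002 -0.012]
```

{"fn": "servo_tool", "kwargs": {"series": [[0,0,0.05,0,0,0,1],[0,0,0.05,0,0,0,1],[0,0,0.05,0,0,0,1],[0,0,0.05,0,0,0,1],[0,0,0,0,0,0,1],[0,0,0,0,0,0,1]]}}

```text
t: 12.0
position: [0.4754, -0.1841, 0.1026]
tcp_rot: [3.141, -0.0, 0.931]
contact_force: [3.0, -0.6, -5.3]
finger_gap: 0.449
grip_force: 51.0
```

The underside is already below the stud tops and there is no upward force, so the studs have entered the holes.

{"fn": "servo_tool", "kwargs": {"series": [[0,0,0.05,0,0,0,1],[0,0,0.05,0,0,0,1],[0,0,0.05,0,0,0,1],[0,0,0,0,0,0,1],[0,0,0,0,0,0,1]]}}

```text
t: 12.5
position: [0.4754, -0.1842, 0.0981]
tcp_rot: [3.141, -0.0, 0.931]
contact_force: [3.4, -1.0, -5.9]
finger_gap: 0.45
grip_force: 51.0
```

{"fn": "servo_tool", "kwargs": {"series": [[0,0,0.05,0,0,0,1],[0,0,0.05,0,0,0,1],[0,0,0.05,0,0,0,1],[0,0,0,0,0,0,1],[0,0,0,0,0,0,1]]}}

```text
t: 13.0
position: [0.4755, -0.1841, 0.0936]
tcp_rot: [3.141, -0.0, 0.931]
contact_force: [4.1, -0.6, -6.1]
finger_gap: 0.445
grip_force: 51.0
```

{"fn": "servo_tool", "kwargs": {"series": [[0.006,0.008,0.02,0,0,0,1],[0,0,0.02,0,0,0,1],[0,0,0,0,0,0,1],[0,0,0,0,0,0,1]]}}

```text
t: 13.4
position: [0.4755, -0.1841, 0.0925]
tcp_rot: [3.142, -0.0, 0.931]
contact_force: [1.8, -0.7, -3.0]
finger_gap: 0.452
grip_force: 51.1
```

{"fn": "servo_tool", "kwargs": {"series": [[0,0,0.02,0,0,0,1],[0,0,0.0,0,0,0,1],[0,0,0,0,0,0,1]]}}

```text
t: 13.7
position: [0.4755, -0.1841, 0.0921]
tcp_rot: [3.142, -0.0, 0.931]
contact_force: [3.0, -0.4, 0.9]
finger_gap: 0.445
grip_force: 51.4
```

{"fn": "servo_tool", "kwargs": {"series": [[0,0,0.02,0,0,0,1],[0,0,0.0,0,0,0,1],[0,0,0,0,0,0,1]]}}

```text
t: 14.0
position: [0.4755, -0.1841, 0.0921]
tcp_rot: [3.142, -0.0, 0.931]
contact_force: [1.5, 0.1, 6.3]
finger_gap: 0.45
grip_force: 52.2
```

It has bottomed out. TCP z of 0.0921 matches the 47 mm face plus the 45 mm grasp offset, with a gentle 11 N press counting the plate's weight. Now I'll release and retreat.

{"fn": "servo_tool", "kwargs": {"series": [[0,0,0,0,0,0,-1],[0,0,0,0,0,0,-1],[0,0,0,0,0,0,-1],[0,0,0,0,0,0,-1],[0,0,0,0,0,0,-1],[0,0,0,0,0,0,-1],[0,0,0,0,0,0,-1],[0,0,0,0,0,0,-1]]}}

```text
t: 14.8
position: [0.4754, -0.1841, 0.0913]
tcp_rot: [-3.141, 0.0, 0.931]
contact_force: [0.3, 1.0, 0.1]
finger_gap: 1.004
grip_force: 0.0
```

{"fn": "servo_tool", "kwargs": {"series": [[0,0,-0.2,0,0,0,-1],[0,0,-0.4,0,0,0,-1],[0,0,-0.6,0,0,0,-1],[0,0,-0.8,0,0,0,-1],[0,0,-0.8,0,0,0,-1],[0,0,-0.8,0,0,0,-1],[0,0,-0.8,0,0,0,-1],[0,0,-0.4,0,0,0,-1],[0,0,-0.2,0,0,0,-1],[0,0,0,0,0,0,-1],[0,0,0,0,0,0,-1]]}}

```text
t: 15.9
position: [0.4749, -0.1838, 0.2405]
tcp_rot: [-3.14, 0.001, 0.931]
contact_force: [0.2, 0.2, 0.8]
finger_gap: 0.999
grip_force: 0.0
```

Run:
```python
from h import *
print(get_obs()["contact_force"].round(1))
M=model([.4753,-.1843,np.radians(116.6)],.1,.061)
im=capture("scene");x,y=210,230
q=cv2.resize(im[y:y+110,x:x+110],None,fx=5,fy=5,interpolation=cv2.INTER_CUBIC)
a=np.radians(116.6);c=[[.4753+.055*(i*np.cos(a)-j*np.sin(a)),-.1843+.055*(i*np.sin(a)+j*np.cos(a)),.055] for i,j in((1,1),(-1,1),(-1,-1),(1,-1))]
print(((proj("scene",M+c)+.5-[x,y])*5-.5).round())
cv2.imwrite("pics/end.png",cv2.convertScaleAbs(q,alpha=1.3,beta=15))
```

```text
[0.2 0.2 0.8]
[[267. 263.]
 [306. 225.]
 [185. 319.]
 [333. 362.]
 [209. 178.]
 [121. 378.]
 [347. 444.]
 [425. 238.]]
```

View pics/end.png

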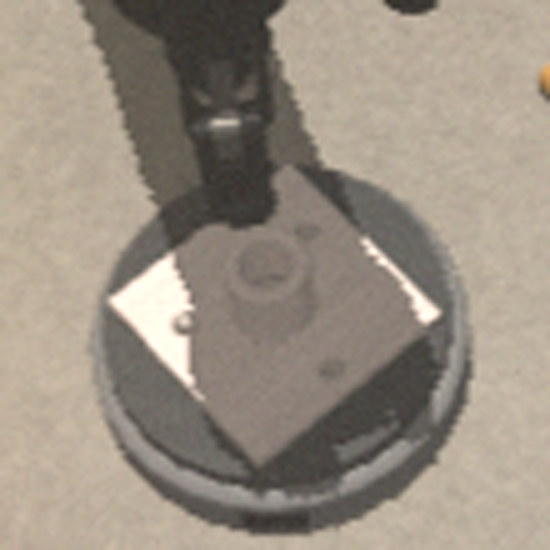

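The image shows the plate square on the platter, stud tips in its holes at crop (184,322), (332,368) and (306,231), with the gripper clear. I'll check the corner positions (110,300), (260,465) and (440,315) against the seated height before handing in.

Run:
```python
from h import *
for z in(.055,.065):
  for d in(116.6,236.6,356.6):
    a=np.radians(d);c=[[.4753+.055*(i*np.cos(a)-j*np.sin(a)),-.1843+.055*(i*np.sin(a)+j*np.cos(a)),z] for i,j in((1,1),(-1,1),(-1,-1),(1,-1))]
    P=(proj("scene",c)+.5-[210,230])*5-.5
    m=np.array([(110,300),(260,465),(440,315)])
    e=[(P-q)[np.argmin(np.linalg.norm(P-q,axis=1))].round().tolist() for q in m];print(z,d,e)
```

```text
0.055 116.6 [[11.0, 78.0], [87.0, -21.0], [-15.0, -77.0]]
0.055 236.6 [[33.0, -72.0], [-84.0, -27.0], [-26.0, 73.0]]
0.055 356.6 [[-0.0, 1.0], [-1.0, -2.0], [2.0, -3.0]]
0.065 116.6 [[8.0, 69.0], [86.0, -30.0], [-16.0, -87.0]]
0.065 236.6 [[30.0, -82.0], [-87.0, -36.0], [-27.0, 64.0]]
0.065 356.6 [[-3.0, -9.0], [-3.0, -11.0], [1.0, -12.0]]
```

The corners match a flat, fully seated plate to within about 1 mm.

```bash
python3 -c "
from workcell import *
print(finish_job())"
```

```text
the job is handed in; nothing more can be done
None
```

The plate is fully home and flat on the grey turntable, with its three holes over the studs; it was released and the job handed in at about 16 s, with only a gentle press (about 11 N) and nothing else on the bench touched.

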